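# Fit the snap ring that keeps the sprocket on the gearbox shaft

## Robot

A 6-joint arm with a two-finger parallel gripper is mounted at the origin on the work surface. World frame = base frame: x ahead of the robot, y to its left, z up, the work surface at z = 0. Lengths are in m, angles in rad, forces in N, time in s.
With the tool pointing down it reaches from about 0.275 to 0.75 m from the base axis. Payload 10.2 kg.
Tool frame: the origin (TCP) lies at the very end of the fingers, on their centre line; the grasp point (between the pads) lies 19 mm behind it (manip.tcp_to_grasp is the distance from the TCP to the grasp point, in m); y points along the fingers, z is the direction in which the jaws open and shut, and the axes are right-handed (so a half turn about y gives the same grasp; the last joint's range is limited). The gripper opens to 85 mm and grips with 20 to 120 N. Pads are 22 mm wide; open, the fingers measure 114 mm over their backs; the gripper's body (76 mm by 85 mm) begins 54 mm behind the grasp point. The pads swing forward as they close: fully open they stand 13 mm farther back than shut.
Start: joints at [1.034, 0.313, 1.498, -0, 1.331, -0.223], TCP at [0.162, 0.499, 0.231] pointing down, gripper open.
Joint ranges: [-2.94, 2.94], [-0.97, 2.17], [0.19, 2.56], [-1.23, 4.37], [0.02, 3.11], [-2.88, 2.88]. Speed limits (rad/s): [2.39, 2.39, 3.01, 3.14, 3.14, 3.14].

## Interface

Orientations are given as a rotation vector (axis times angle).
In Python, from station import manip gives the robot as it stands.
- The arm moves only by the shell command python3 -m creep 'ROWS' [OPENING] [FORCE]. ROWS is text: rows parted by semicolons, each of 4 numbers parted by spaces: the shift along the tool's x, y, z in m, then the turn about the tool's y in rad. A call has exactly 5 rows; each row is the pose to reach, as a shift and turn from the pose measured when the call began, along the tool's axes at that moment; what a row does not reach only later rows make up. A row lasts 1/12 s, in which the tool goes at most 41.7 mm and 7.16 degrees, less where a joint would pass 70% of its speed; a pose out of reach is approached as far as the arm can. A call with a gripper value outside its range is refused whole. OPENING is the closure, from 0 (fully open) to 1 (shut), set as the call begins (- or left out, the last holds). The fingers move at their own pace and stop on an object; FORCE is the grip in N (left out, the last holds). Time passes only in rows, so rows that repeat a pose let the fingers close, or fill a call up. It gives the time, the measured TCP pose, the force and the opening at its end, in the units of the state.
- manip.get_obs(): the state, without advancing time (a new reading comes with each control period).
- manip.snapshot(name): name is "side" or "top"; returns the picture (420x560x3 uint8, red, green, blue); there is no depth.
- manip.calibration(name): a dict with "fovy" (degrees; the focal length in pixels is half the picture's height over the tangent of half this angle, whatever the lens; pixels are square), "cx", "cy" (the principal point, pixels), "distortion" ([k1, k2, p1, p2, k3] as OpenCV has them; the pictures are not rectified), "camera_from_world" (4x4, takes a point from world to camera coordinates). Camera axes: x right, y down, z forward; pixel columns grow to the right and rows downward; lengths in m; the calibration is good to about 2 mm. A picture is of the moment at which its call begins. calibration takes no time and is no camera call.
- manip.hand_in(): hands the job in, once; it reports no verdict.
The state is a dict: "t": time; "joint_pos": joint angles; "qvel": joint speeds; "joint_torque": joint torques, N m; "ee_pos": TCP position; "ee_rot": TCP orientation; "force": force on the tool from outside, world axes, zero at the start; "ft_torque": the same for the moment, N m; "grip_width": finger opening in m.
Only numpy, scipy, OpenCV 4.12 (cv2) and the standard library are available. Lean on these libraries where they do the work, as an engineer would, in place of code of your own. Each camera call takes 0.05 s, during which the arm holds its last target. There are 200 camera calls.

## Task

With the snap-ring pliers from the red stand, pick up the brass-coloured snap ring by its eyes, spread it, and press it gently down over the gearbox shaft against the sprung sprocket until it can contract into the groove under the collar. Keep the fingers off the ring, never press on the gearbox with more than 25 N, and leave the bearing, the wire drum and the socket where they are. Finish with the pliers let go in their stand.

Things in the scene. Friction and masses are not known exactly. Their poses are not given: they have to be found in the camera images.
- pliers_grip (a point): Grip point of the upright snap-ring pliers (loose, 96 mm high, 0.18 kg), midway between their two orange handle plates. Axes: z up, y from plate to plate, x forward (where the ring lies from the pins). Plates 22 mm wide, from 31 mm below to 18 mm above this point, 62 mm over their outer faces when relaxed. Dark crossbar below: top 32, underside 46 mm below this point, x -9..15, y -44..44 mm.
- pliers_tips (a point): Midway between the pliers' two downward pins, at their tips, 78 mm under pliers_grip. Pins 3.5 mm thick, 4 mm long, 13 mm apart (centres) relaxed. Squeezing the plates moves each pin out as far as each plate moves in, against a 6 to 10 N spring, to a stop at 32 mm over the plates = right spread (squeeze with 20 to 60 N). Shoulders 4 mm above the tips, and prongs 10 to 30 mm forward, back the ring.
- stand_seat (a point): Where pliers_grip belongs when the pliers stand in their fixed red stand (91 mm above the table), same axes as then. Two notched posts, 45 mm high with ears to 55 mm, carry the ends of the crossbar with 2 mm play each way. Let go there. Held at 55 to 59 mm over the plates (57 best) the pins fit loosely into the closed ring's eyes and leave the seated ring's eyes freely; beyond 62 mm the pliers drop.
- clip_center (a point): Centre of the brass-coloured snap ring (loose, 26 g), half-way up its 5 mm thickness, z up. Eyes towards -x: holes centred at x -26, y +8 and -8 mm when closed, each 7.5 mm (x) by 8 mm (y), right through. Spread on the pliers it passes over the 30 mm shaft with 0.8 mm to spare when the shaft's axis lies at x -2 mm, about 24 mm forward of the pins; as it contracts it centres itself.
- clip_left (a joint): Opening of the ring's left arm in rad: 0 closed and free, about 0.28 fully spread on the pliers, about 0.04 contracted in the groove, about 0.19 caught on the collar above the groove. It springs shut; at full spread each eye pulls inward with about 7 N.
- clip_right (a joint): The same for the right arm; both arms move together.
- rest_top (a point): Centre of the flat blue top of the fixed clip rest, 76 mm across, 20 mm above the table, on which the ring lies round a boss 14 mm across and 4 mm high. The top is sprung: it gives from about 2 N, 1 mm per 1 N, at most 6 mm, so the pliers' shoulders can be set down firmly on the eyes while the ring is spread.
- shaft_axis (a point): Point on the axis of the upright gearbox shaft, on the fixed casing's boss, 55 mm above the table, z up. The dark sprocket (86 mm across) lies above it; its upper face is 11 to 29 mm above this point, different each time: find it by touch. It is sprung: gives from 2 N, 1 mm per 2.5 N, at most 6 mm, then hard. The casing (150 x 140 mm) is lower. Do not press on it with over 25 N.
- gearbox: Gearbox, origin under the shaft's axis at table level. From the sprocket's free upper face: at 3.5 mm begins the collar, 30 mm across, 5 mm high, then a 2.5 mm chamfer; shaft end at 11 mm. The groove below the collar is 27 mm across: press the spread 5 mm ring flat on the sprocket, which must sink at least 1.5 mm (6 N), better 3 to 4 mm (10 to 12 N), and hold it there while the ring contracts. Oiled.
- bearing: Bystander: ball bearing, steel ring 52 mm across and 15 mm high, origin in the middle of its underside. Leave it alone.
- spool: Bystander: open drum of wire, 72 mm across and 50 mm high, origin in the middle of its underside. Leave it alone.
- socket: Bystander: upright steel socket, 28 mm across and 38 mm high, origin in the middle of its underside. Leave it alone.
Not all that is in view belongs to the job. Of the things that look like the part that bears clip_center, the middle-sized one is meant.

How it is judged:
By the outcome, as a careful person would: the job done as asked, in the order asked, and still so for the second after the job is handed in, with the robot touching nothing.
It also fails if it takes over 54 s, if anything falls off the work surface, if the arm or the gripper's body presses on something with over 40 N, if the wrist force passes 120 N, or if a joint passes its speed limit or range.

## Working session

There is one attempt and no reset: what is moved stays moved. The work goes in short steps, Python scripts to look and compute and a shell command to move; the robot and the scene stay as the last step left them, time stands still between calls to the robot, and variables do not carry over. Pictures are saved under pics/ and viewed, about 8 in all and at most 12, crops included, and the job is handed in when it is done.

```bash
ls; mkdir -p pics; python3 - <<'E'
from station import manip
import cv2,numpy as np
for n in("top","side"):
    cv2.imwrite(f"pics/{n}0.png",manip.snapshot(n)[:,:,::-1])
    c=manip.calibration(n);print(n,c)
print(manip.get_obs(),manip.tcp_to_grasp)
E
```

```text
pics
top {'fovy': 46.095128265021984, 'cx': 281.32565536740816, 'cy': 208.31814257467747, 'distortion': array([-0.1263268,  0.       ,  0.       ,  0.       ,  0.       ]), 'camera_from_world': array([[ 2.31097932e-02, -9.99714091e-01,  6.13786897e-03,
         1.87025181e-04],
       [-9.78426347e-01, -2.38776184e-02, -2.05211458e-01,
         5.70166770e-01],
       [ 2.05299344e-01, -1.26305836e-03, -9.78698413e-01,
         1.02911100e+00],
       [ 0.00000000e+00,  0.00000000e+00,  0.00000000e+00,
         1.00000000e+00]])}
side {'fovy': 48.56333753039665, 'cx': 282.7581436189409, 'cy': 208.49364764149107, 'distortion': array([-0.02196449,  0.        ,  0.        ,  0.        ,  0.        ]), 'camera_from_world': array([[-0.90385278, -0.42752299, -0.0165607 ,  0.52590554],
       [-0.24453705,  0.54797813, -0.799951  ,  0.1991565 ],
       [ 0.35107234, -0.71898823, -0.59983676,  0.63548459],
       [ 0.        ,  0.        ,  0.        ,  1.        ]])}
{'t': 0.1, 'joint_pos': array([ 1.03360383e+00,  3.13388476e-01,  1.49834816e+00,  3.83924483e-05,
        1.33099513e+00, -2.23425650e-01]), 'qvel': array([ 0.00105708, -0.00466421, -0.00188232, -0.00030876,  0.00038467,
       -0.00075259]), 'joint_torque': array([ 1.13845585e-03, -4.12900114e+01, -2.60147846e+01, -2.21429186e-04,
        2.93287289e-03, -1.46463279e-06]), 'ee_pos': array([0.16193669, 0.49916801, 0.23080003]), 'ee_rot': array([-1.55777774,  0.24665215, -0.24593104]), 'force': array([ 0.24301754, -0.75449996,  0.26046316]), 'ft_torque': array([-0.01956673, -0.01875171, -0.04186376]), 'grip_width': 0.08530197667794663} 0.0187
```

View pics/top0.png

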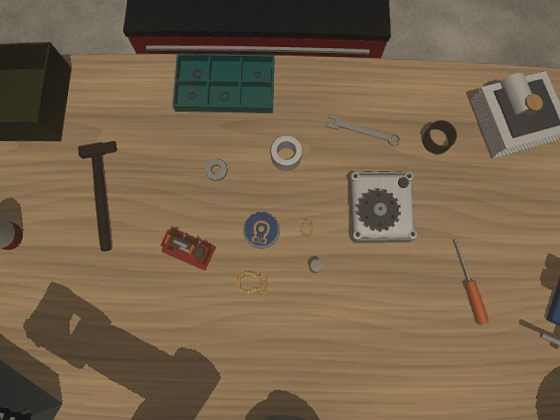

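View pics/side0.png

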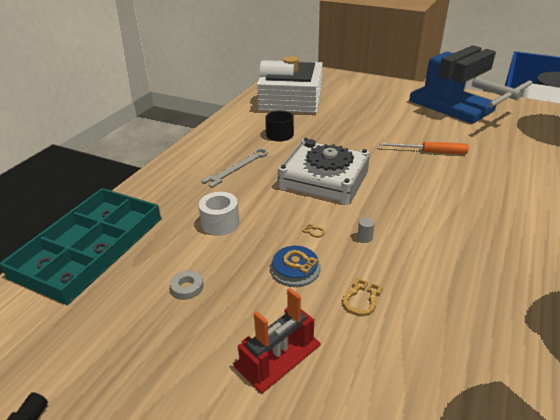

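The top view shows three lookalike rings: a small one lying loose at (307,228), the one on the blue rest at (261,230), and a large loose one at (252,282). I choose the middle-sized one on the rest. The pliers are in the red stand at (188,247), and the gearbox shaft is at (380,209). Next I'll check these in close crops.

```bash
cat > h.py <<'E'
import cv2,numpy as np
from station import manip
def cam(n):
    c=manip.calibration(n);f=210/np.tan(np.radians(c["fovy"]/2))
    return np.array([[f,0,c["cx"]],[0,f,c["cy"]],[0,0,1]]),np.array(c["distortion"]),np.array(c["camera_from_world"])
def ray(n,uv):
    K,D,T=cam(n);p=cv2.undistortPoints(np.array([[uv]],float),K,D)[0,0]
    R=T[:3,:3];return -R.T@T[:3,3],R.T@np.array([p[0],p[1],1])
def atz(n,uv,z):
    o,d=ray(n,uv);return o+d*(z-o[2])/d[2]
def proj(n,P):
    K,D,T=cam(n);return cv2.projectPoints(np.array(P,float).reshape(-1,1,3),cv2.Rodrigues(T[:3,:3])[0],T[:3,3],K,D)[0][:,0]
def crop(im,x0,y0,x1,y1,s,step=10):
    o=cv2.resize(im[y0:y1,x0:x1],None,fx=s,fy=s,interpolation=cv2.INTER_CUBIC)
    for x in range(-(-x0//step)*step,x1,step):
        cv2.line(o,(int((x-x0+.5)*s),0),(int((x-x0+.5)*s),6),(255,0,255),1);cv2.putText(o,str(x),(int((x-x0+.5)*s)-10,16),0,.35,(255,0,255),1)
    for y in range(-(-y0//step)*step,y1,step):
        cv2.line(o,(0,int((y-y0+.5)*s)),(6,int((y-y0+.5)*s)),(255,0,255),1);cv2.putText(o,str(y),(8,int((y-y0+.5)*s)+4),0,.35,(255,0,255),1)
    return o
E
python3 - <<'E'
from h import *
t=cv2.imread("pics/top0.png");s=cv2.imread("pics/side0.png")
cv2.imwrite("pics/c1.png",crop(t,155,205,285,300,6))
o=np.zeros((600,800,3),np.uint8)
a=crop(s,230,240,330,390,4);o[:,:400]=a
b=crop(t,340,162,420,242,3.75);o[:300,400:700]=b
c=crop(s,270,130,380,205,3.6);o[300:570,400:796]=c
cv2.imwrite("pics/c2.png",o)
E
```

```text
(no output)
```

View pics/c1.png

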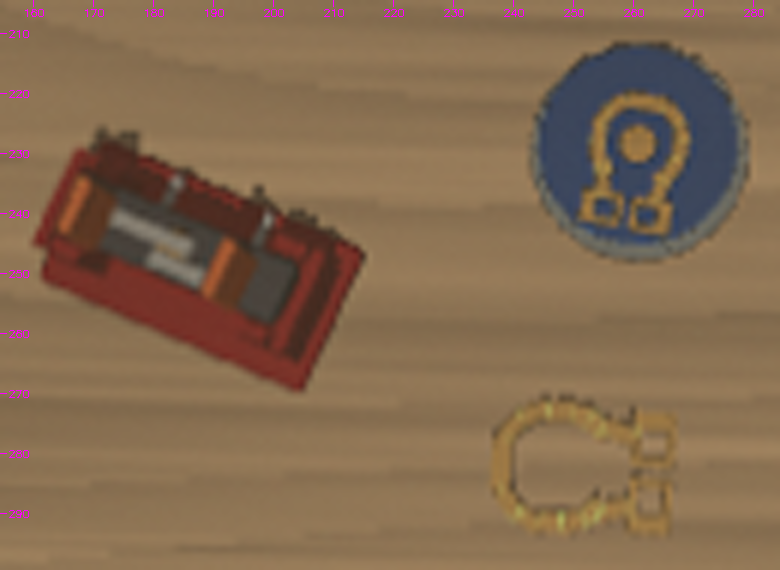

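View pics/c2.png

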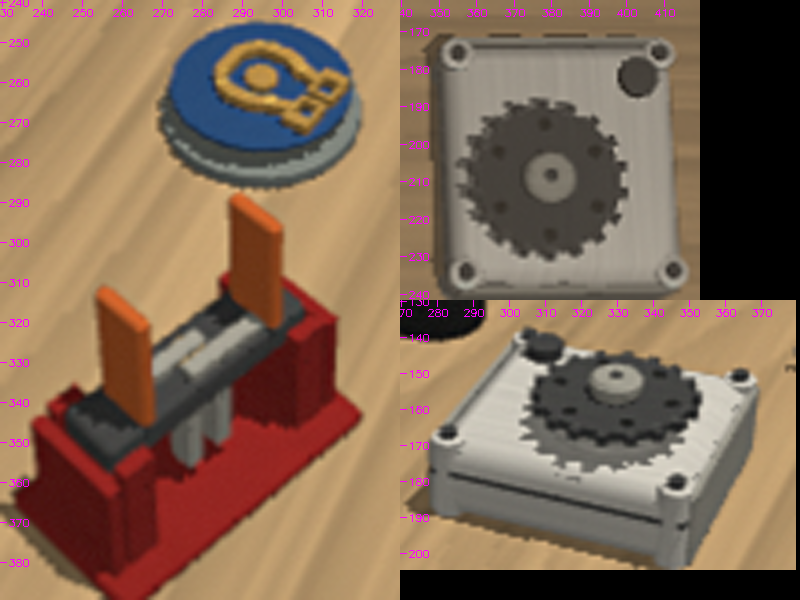

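The crops confirm the choice: the ring sits round the boss on the blue rest. Its eye holes are at top px (254.8,239.2) and (262.8,240.5), and side px (311.8,260.5) and (305.8,268.3). The pliers' prongs point up-right in the top view (+x). The shaft end is at top (379.8,208.7) and side (329.5,149.5). Now triangulating.

```bash
cat > m.py <<'E'
from h import *
def tri(a,b):
    o1,d1=ray("top",a);o2,d2=ray("side",b)
    A=np.c_[d1,-d2];s=np.linalg.lstsq(A,o2-o1,rcond=None)[0]
    p,q=o1+s[0]*d1,o2+s[1]*d2;return (p+q)/2*1000,np.linalg.norm(p-q)*1000
E
python3 - <<'E'
from m import *
np.set_printoptions(precision=1,suppress=True)
T=lambda x,y:(155+x/6-.5,205+y/6-.5)
S=lambda x,y:(230+x/4-.5,240+y/4-.5)
L,R=T(75,206),T(220,268);M=T(147.5,237)
for n,a,b,z in [("eyeL",T(602,208),S(329,84),25),("eyeR",T(650,216),S(305,115),25),("boss",T(637,143),S(262,76),24),("ringfar",T(640,93),S(228,50),25),
  ("shaft",(379.8,208.7),(329.5,149.5),85),("plateL",L,S(124,304),109),("plateR",R,S(257,211),109)]:
    p,e=tri(a,b);print(n,p,"gap %.1f"%e,"top@z",atz("top",a,z/1000)*1000,"side@z",atz("side",b,z/1000)*1000)
o=manip.get_obs();print(cv2.Rodrigues(o["ee_rot"])[0])
E
```

```text
eyeL [499.9  70.1  42.2] gap 5.0 top@z [504.9  71.6  25. ] side@z [504.   52.9  25. ]
eyeR [509.   55.2   6.2] gap 8.3 top@z [502.3  53.5  25. ] side@z [505.9  73.5  25. ]
boss [530.5  59.4  24.7] gap 1.1 top@z [530.1  59.3  24. ] side@z [531.3  58.8  24. ]
ringfar [547.3  58.3  32.1] gap 0.8 top@z [549.   58.7  25. ] side@z [550.3  51.2  25. ]
shaft [ 570.1 -199.1   85.1] gap 2.3 top@z [ 568.9 -199.4   85. ] side@z [ 571.3 -199.2   85. ]
plateL [489.7 251.  109.5] gap 2.2 top@z [488.7 250.8 109. ] side@z [491.  250.9 109. ]
plateR [469.3 199.1 108.3] gap 1.7 top@z [468.4 198.7 109. ] side@z [469.9 199.7 109. ]
[[ 1.  -0.   0.3]
 [-0.3 -0.   1. ]
 [-0.  -1.  -0. ]]
```

```bash
cat > go.py <<'E'
import sys,numpy as np,cv2
from station import manip
# args: x y z(mm) yaw(deg) of target TCP -> shift in tool axes (mm), turn (rad)
o=manip.get_obs();R=cv2.Rodrigues(o["ee_rot"])[0];p=o["ee_pos"]*1000
yaw=np.degrees(np.arctan2(R[1,0],R[0,0]))
print("t %.2f"%o["t"],"p",p.round(2),"yaw %.2f"%yaw,"F",o["force"].round(1),"M",o["ft_torque"].round(2),"w %.2f"%(o["grip_width"]*1000),"tilt",R[2].round(4))
if len(sys.argv)>1:
    a=list(map(float,sys.argv[1:]));print("shift",(R.T@(np.array(a[:3])-p)).round(2),"turn %.4f"%-np.radians(a[3]-yaw))
E
python3 go.py 479.5 225 160 -21.9
```

```text
t 0.10 p [161.94 499.17 230.8 ] yaw -17.98 F [ 0.2 -0.8  0.3] M [-0.02 -0.02 -0.04] w 85.30 tilt [-3.0e-04 -1.0e+00 -1.1e-03]
shift [ 386.7    70.87 -162.69] turn 0.0685
```

```bash
python3 -m creep '0.035 0 -0.015 0; 0.07 0 -0.03 0; 0.105 0 -0.045 0.02; 0.14 0 -0.06 0.04; 0.175 0 -0.075 0.07' 0.15 30; python3 go.py 479.5 225 160 -21.9
```

```text
t: 0.52
ee_pos: [0.3061, 0.3724, 0.2307]
ee_rot: [-1.551, 0.302, -0.301]
force: [0.5, 1.5, -0.9]
grip_width: 0.0724
t 0.52 p [306.13 372.35 230.66] yaw -22.02 F [ 0.5  1.5 -0.9] M [ 0.02 -0.04 -0.03] w 72.38 tilt [-4.0e-04 -1.0e+00 -1.5e-03]
shift [216.    70.68 -71.48] turn -0.0022
```

```bash
python3 -m creep '0.036 0.012 -0.012 0; 0.075 0.024 -0.025 0; 0.113 0.036 -0.038 0; 0.15 0.048 -0.05 0; 0.184 0.06 -0.062 0'>/dev/null;  python3 go.py 479.5 225 130 -21.9
python3 - <<'E'
from h import *
t=manip.snapshot("top")[:,:,::-1];s=manip.snapshot("side")[:,:,::-1]
o=np.zeros((600,800,3),np.uint8)
o[:600,:400]=crop(s,210,190,310,340,4)
o[:400,400:]=crop(t,140,190,220,270,5)[:400]
cv2.imwrite("pics/d1.png",o)
E
python3 go.py
```

```text
t 0.93 p [454.76 244.   169.91] yaw -22.06 F [ 0.7  0.5 -0.1] M [-0.    0.01  0.01] w 72.41 tilt [-5.0e-04 -1.0e+00 -1.6e-03]
shift [30.09 39.91 -8.25] turn -0.0027
t 1.03 p [455.55 242.33 168.35] yaw -22.32 F [-0.2  0.3  0.6] M [-0.01  0.04 -0.02] w 72.64 tilt [-0.0026 -1.     -0.0041]
```

```bash
python3 -m creep '0.015 0.018 -0.004 -0.005; 0.029 0.036 -0.0077 -0.008; 0.029 0.043 -0.0077 -0.008; 0.029 0.043 -0.0077 -0.008; 0.029 0.043 -0.0077 -0.008' 0.13 >/dev/null; python3 go.py 479.5 225 68 -21.9
```

```text
t 1.45 p [478.72 224.72 125.66] yaw -21.83 F [-0.7 -0.3  0.7] M [0.02 0.02 0.02] w 74.32 tilt [-0.003  -1.     -0.0041]
shift [ 0.8  57.65  0.79] turn 0.0012
```

```bash
python3 - <<'E'
from h import *
t=manip.snapshot("top")[:,:,::-1];s=manip.snapshot("side")[:,:,::-1]
o=np.zeros((600,800,3),np.uint8)
o[:600,:400]=crop(s,210,220,310,370,4)
o[:400,400:]=crop(t,140,190,220,270,5)[:400]
cv2.imwrite("pics/d2.png",o)
E
```

```text
(no output)
```

View pics/d2.png

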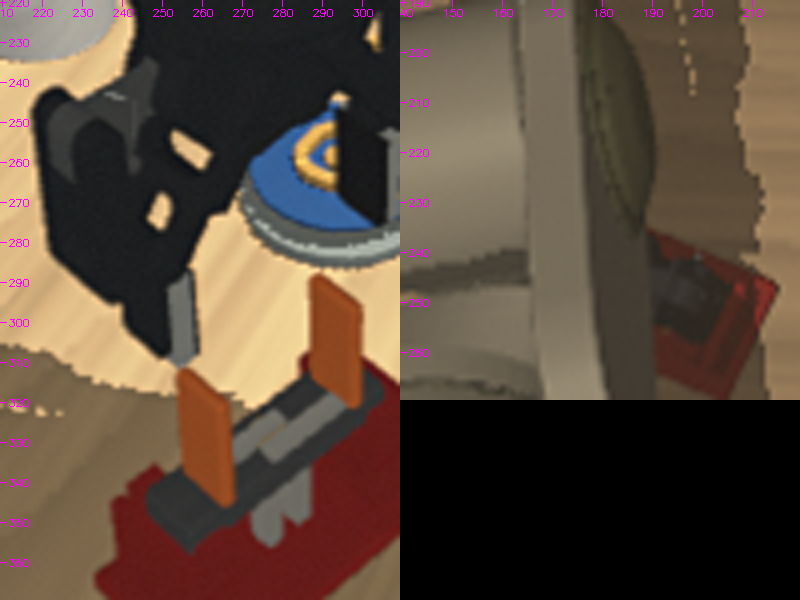

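The left finger tip shows at side px (253,311), just outside and above the left plate top at (254–267,312). That fits the plan, so I'll descend.

```bash
python3 -m creep '0.0008 0.01 0.0008 0; 0.0008 0.02 0.0008 0; 0.0008 0.027 0.0008 0; 0.0008 0.027 0.0008 0; 0.0008 0.027 0.0008 0' >/dev/null; python3 go.py 479.5 225 68 -21.9; python3 -m creep '0 0.015 0 0; 0 0.03 0 0; 0 0.03 0 0; 0 0.03 0 0; 0 0.03 0 0' >/dev/null; python3 go.py 479.5 225 68 -21.9
```

```text
t 1.97 p [479.8  225.25  98.86] yaw -21.80 F [-0.  -0.7  0. ] M [ 0.07 -0.04  0.03] w 74.56 tilt [-0.0024 -1.     -0.0038]
shift [-0.11 30.86 -0.22] turn 0.0018
t 2.38 p [480.21 225.27  69.78] yaw -21.80 F [ 0.4 -0.2  0.4] M [-0.01 -0.01  0.05] w 74.41 tilt [-0.0013 -1.     -0.0031]
shift [-0.56  1.78 -0.51] turn 0.0017
```

```bash
python3 -m creep '0 0 0 0; 0 0 0 0; 0 0 0 0; 0 0 0 0; 0 0 0 0' 0.33 40 >/dev/null; python3 go.py; python3 -m creep '0 0 0 0; 0 0 0 0; 0 0 0 0; 0 0 0 0; 0 0 0 0' >/dev/null; python3 go.py
```

```text
t 2.80 p [480.91 225.38  71.42] yaw -21.79 F [-2.4 -0.5  7.8] M [-0.16  0.35  0.04] w 57.58 tilt [ 8.0e-04 -1.0e+00 -1.9e-03]
t 3.22 p [480.93 225.4   71.48] yaw -21.79 F [-1.2 -0.3  2.1] M [ 0.01  0.06 -0.02] w 57.60 tilt [ 8.0e-04 -1.0e+00 -1.8e-03]
```

```bash
python3 -m creep '0 -0.006 0 0; 0 -0.014 0 0; 0 -0.024 0 0; 0 -0.035 0 0; 0 -0.035 0 0' >/dev/null; python3 go.py; python3 -m creep '0 -0.02 0 0; 0 -0.05 0 0; 0 -0.05 0 0; 0 -0.05 0 0; 0 -0.05 0 0' >/dev/null; python3 go.py 504.3 62.9 150 -7
```

```text
t 3.63 p [482.14 225.79 109.3 ] yaw -21.78 F [-1.2 -0.1 -0.7] M [-0.02 -0.    0.  ] w 57.23 tilt [ 4.5e-03 -1.0e+00  7.0e-04]
t 4.05 p [481.51 225.74 158.64] yaw -21.79 F [ 0.1 -0.5 -2.8] M [-0.01 -0.01 -0.05] w 57.14 tilt [ 3.7e-03 -1.0e+00  1.0e-04]
shift [  81.57    8.93 -142.74] turn -0.2581
```

```bash
python3 -m creep '0.02 0.003 -0.035 -0.06; 0.041 0.006 -0.071 -0.13; 0.061 0.009 -0.106 -0.19; 0.082 0.01 -0.142 -0.258; 0.082 0.01 -0.142 -0.258' >/dev/null; python3 go.py 505.5 62.75 106 -7
```

```text
t 4.47 p [505.25  57.51 147.42] yaw -7.09 F [-0.5 -1.1 -1.8] M [ 0.04 -0.03 -0.02] w 57.25 tilt [ 0.0016 -1.     -0.0026]
shift [-0.47 41.41  5.33] turn -0.0016
```

```bash
python3 -m creep '0 0.015 0.002 0; 0 0.03 0.005 0; 0 0.0413 0.0053 0; 0 0.0413 0.0053 0; 0 0.0413 0.0053 0' >/dev/null; python3 go.py 505.5 62.75 106 -7
python3 - <<'E'
from h import *
o=manip.get_obs();R=cv2.Rodrigues(o["ee_rot"])[0]
t=manip.snapshot("top")[:,:,::-1].copy();s=manip.snapshot("side")[:,:,::-1].copy()
cv2.imwrite("pics/e_s.png",s);cv2.imwrite("pics/e_t.png",t)
o_=np.zeros((600,800,3),np.uint8)
a=crop(s,250,200,350,300,6);o_[:600,:600]=a
o_[:400,600:]=crop(t,235,200,285,300,4)
P=o["ee_pos"]+R@np.array([-.0012,.0584,0]);
print("tips pred",proj("side",[P+R[:,2]*d for d in(-.0065-.0024,.0065+.0024)]), "eyes", proj("side",[[.5043,.0629,.025]]))
cv2.imwrite("pics/e.png",o_)
E
```

```text
t 4.88 p [505.38  62.72 105.24] yaw -7.09 F [ 0.9  0.5 -0.8] M [-0.01 -0.02  0.01] w 57.53 tilt [-8.0e-04 -1.0e+00 -2.7e-03]
shift [ 0.12 -0.76  0.04] turn -0.0016
tips pred [[312.37862719 251.07720271]
 [306.8060997  257.59240061]] eyes [[309.22277653 264.34896316]]
```

View pics/e.png

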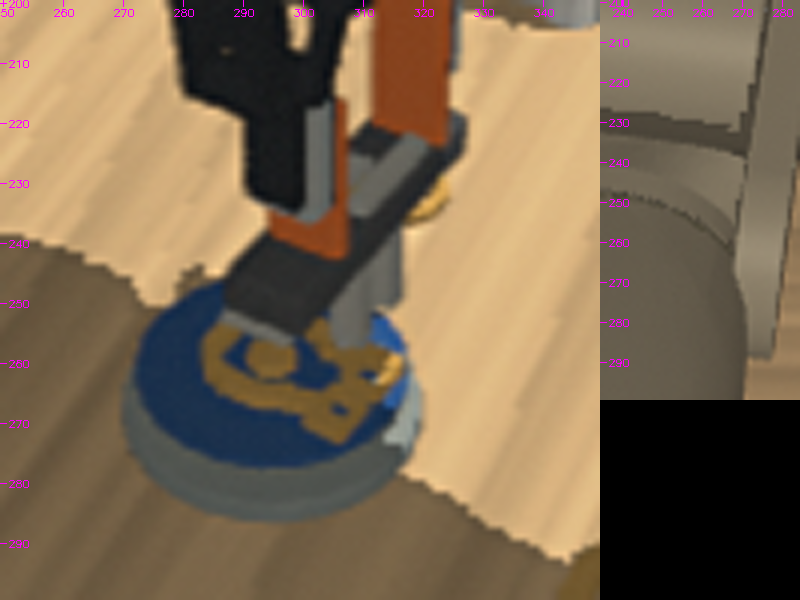

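```bash
python3 - <<'E'
from h import *
s=cv2.imread("pics/e_s.png")
a=crop(np.clip(s.astype(float)*1.8,0,255).astype(np.uint8),293,236,329,276,15,5)
cv2.imwrite("pics/e2.png",a)
E
```

```text
(no output)
```

View pics/e2.png

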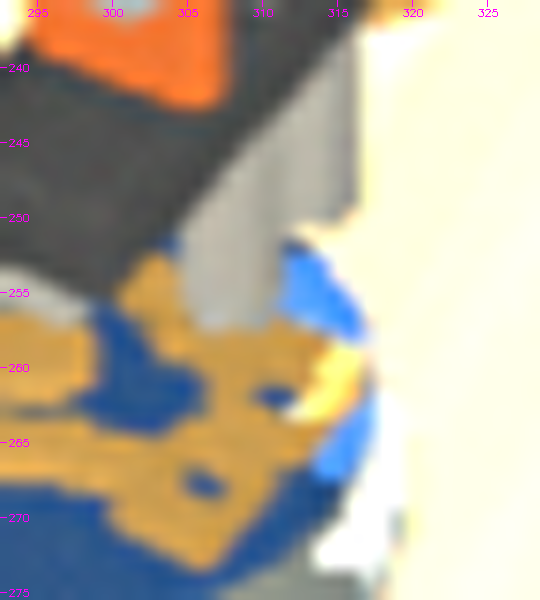

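```bash
python3 -m creep '0.0008 0.01 0 0; 0.0008 0.02 0 0; 0.0008 0.02 0 0; 0.0008 0.02 0 0; 0.0008 0.02 0 0' >/dev/null; python3 go.py 506.2 62.7 82 -7; python3 -m creep '0 0.001 0 0; 0 0.002 0 0; 0 0.003 0 0; 0 0.003 0 0; 0 0.003 0 0' >/dev/null; python3 go.py 506.2 62.7 80 -7
```

```text
t 5.40 p [507.01  62.54  86.44] yaw -7.08 F [-0.6  0.6 -1.9] M [-0.02  0.04 -0.07] w 57.16 tilt [ 0.0019 -1.     -0.0026]
shift [-0.83  4.44  0.07] turn -0.0015
t 5.82 p [507.02  62.52  83.45] yaw -7.09 F [ 0.2 -0.3 -2.5] M [-0.02 -0.1  -0.02] w 57.13 tilt [ 0.0019 -1.     -0.0026]
shift [-0.84  3.44  0.08] turn -0.0015
```

```bash
python3 -m creep '-0.0006 0.0005 0 0; -0.0006 0.001 0 0; -0.0006 0.0015 0 0; -0.0006 0.002 0 0; -0.0006 0.002 0 0' >/dev/null; python3 go.py;python3 -m creep '0 0.0005 0 0; 0 0.001 0 0; 0 0.0015 0 0; 0 0.0015 0 0; 0 0.0015 0 0' >/dev/null; python3 go.py 506.2 62.7 80 -7
```

```text
t 6.23 p [506.33  62.6   81.32] yaw -7.08 F [-0.4 -0.3 -1.6] M [0.03 0.07 0.  ] w 57.27 tilt [ 0.0016 -1.     -0.0027]
t 6.65 p [506.43  62.57  79.95] yaw -7.08 F [-1.3  0.8 -0.4] M [-0.02  0.04  0.02] w 57.44 tilt [ 0.0019 -1.     -0.0026]
shift [-0.24 -0.06  0.1 ] turn -0.0015
```

```bash
python3 -m creep '0 0.0005 0 0; 0 0.001 0 0; 0 0.0015 0 0; 0 0.002 0 0; 0 0.002 0 0' >/dev/null; python3 go.py;python3 -m creep '0 0.0005 0 0; 0 0.001 0 0; 0 0.0015 0 0; 0 0.0015 0 0; 0 0.0015 0 0' >/dev/null; python3 go.py 506.2 62.7 80 -7
python3 - <<'E'
from h import *
s=manip.snapshot("side")[:,:,::-1].copy()
cv2.imwrite("pics/f.png",crop(np.clip(s.astype(float)*1.8,0,255).astype(np.uint8),270,225,330,285,10,5))
E
```

```text
t 7.07 p [506.49  62.57  77.97] yaw -7.08 F [-0.9  0.4  1.8] M [0.01 0.1  0.  ] w 56.99 tilt [ 0.0021 -1.     -0.0026]
t 7.48 p [506.55  62.6   76.57] yaw -7.08 F [-1.5  1.3  3.5] M [ 0.01  0.17 -0.06] w 57.28 tilt [ 0.0023 -1.     -0.0026]
shift [-0.36 -3.43  0.05] turn -0.0014
```

View pics/f.png

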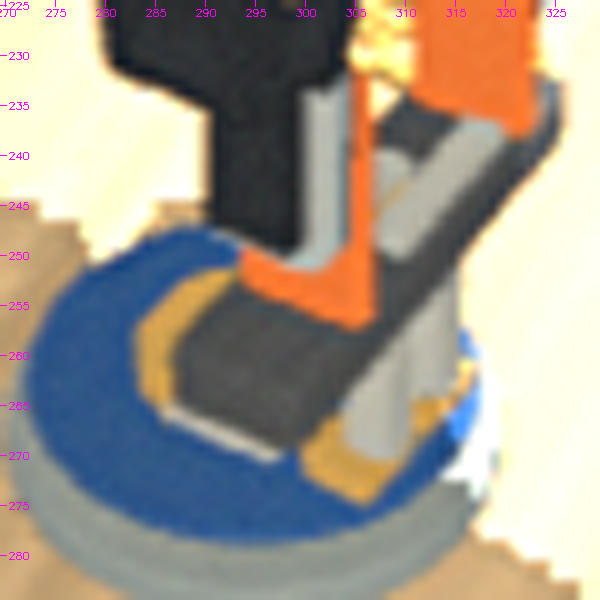

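Image 8 shows the left leg sitting right on the left eye at (307,269). The force of about 5 N at a 2.8 mm sink fits shoulders on the ring with the pins in the holes. Now I'll squeeze in two stages, raising the tool as the pads swing forward.

```bash
python3 -m creep '0 -0.0004 0 0; 0 -0.0008 0 0; 0 -0.0012 0 0; 0 -0.0012 0 0; 0 -0.0012 0 0' 0.48 40 >/dev/null; python3 go.py;python3 -m creep '0 -0.0004 0 0; 0 -0.0008 0 0; 0 -0.0012 0 0; 0 -0.0012 0 0; 0 -0.0012 0 0' 0.68 40 >/dev/null; python3 go.py;python3 -m creep '0 0 0 0; 0 0 0 0; 0 0 0 0; 0 0 0 0; 0 0 0 0'>/dev/null; python3 go.py
```

```text
t 7.95 p [506.79  62.48  77.91] yaw -7.09 F [-0.4 -0.7  4.8] M [-0.21 -0.16  0.05] w 44.39 tilt [ 0.003  -1.     -0.0027]
t 8.37 p [506.9   62.61  79.28] yaw -7.08 F [0.5 0.6 5.1] M [ 0.04 -0.17  0.06] w 29.00 tilt [ 0.0033 -1.     -0.0024]
t 8.78 p [506.96  62.67  79.36] yaw -7.08 F [-0.5 -0.4  5.2] M [ 0.06 -0.13  0.05] w 28.93 tilt [ 0.0035 -1.     -0.0023]
```

```bash
python3 - <<'E'
from h import *
s=manip.snapshot("side")[:,:,::-1].copy()
cv2.imwrite("pics/g.png",crop(np.clip(s.astype(float)*1.8,0,255).astype(np.uint8),270,215,330,285,8.5,5))
E
```

```text
(no output)
```

View pics/g.png

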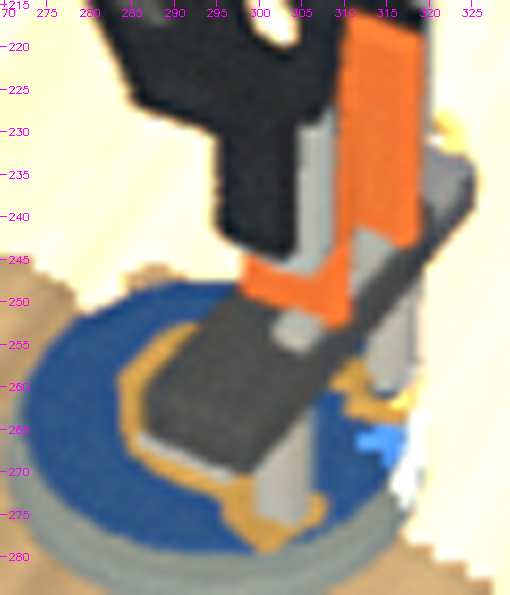

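Image 9 shows both eyes on the pins and spread, with the plates squeezed to their stop. Now lifting and checking the force.

```bash
python3 -m creep '0 -0.003 0 0; 0 -0.008 0 0; 0 -0.016 0 0; 0 -0.026 0 0; 0 -0.036 0 0' >/dev/null; python3 go.py; python3 -m creep '0 -0.02 0 0; 0 -0.04 0 0; 0 -0.055 0 0; 0 -0.07 0 0; 0 -0.07 0 0' >/dev/null; python3 go.py 581 -218 190 -7;
```

```text
t 9.25 p [506.54  62.82 116.1 ] yaw -7.08 F [ 1.6  0.5 -2.3] M [-0.04 -0.02  0.02] w 29.46 tilt [ 0.0026 -1.     -0.0023]
t 9.67 p [507.49  62.97 189.54] yaw -7.07 F [ 1.2  0.1 -2.4] M [-0.06 -0.01 -0.  ] w 28.88 tilt [ 0.0081 -1.     -0.0022]
shift [ 107.55    0.99 -269.78] turn -0.0013
```

```bash
python3 -m creep '0.009 0 -0.022 0.1; 0.02 0 -0.05 0.2; 0.031 0 -0.078 0.32; 0.042 0 -0.106 0.44; 0.053 0 -0.134 0.56' >/dev/null; python3 go.py 581 -218 190 -43;
```

```text
t 10.08 p [543.4  -77.82 189.77] yaw -39.49 F [ 0.8  0.4 -1.5] M [ 0.04 -0.07  0.02] w 28.95 tilt [ 0.0071 -1.      0.0022]
shift [118.16   0.42 -84.27] turn 0.0612
```

```bash
python3 -m creep '0.028 0 -0.02 0.12; 0.056 0 -0.04 0.24; 0.084 0 -0.06 0.36; 0.11 0 -0.078 0.48; 0.118 0 -0.084 0.6' >/dev/null
for i in 1 2 ; do python3 -m creep '0 0 0 0.12; 0 0 0 0.24; 0 0 0 0.36; 0 0 0 0.48; 0 0 0 0.6' >/dev/null; done;  python3 go.py 581 -218.4 165 -240;
```

```text
t 11.33 p [ 580.38 -221.39  187.67] yaw -143.83 F [-0.1 -0.4 -2.4] M [-0.03  0.01 -0.01] w 29.01 tilt [-0.0019 -1.      0.0036]
shift [-2.22 22.67 -2.13] turn 1.6784
```

```bash
for i in 1 2; do python3 -m creep '0 0 0 0.12; 0 0 0 0.24; 0 0 0 0.36; 0 0 0 0.48; 0 0 0 0.6' >/dev/null; done;python3 -m creep '0 0 0 0.12; 0 0 0 0.24; 0 0 0 0.36; 0 0 0 0.48; 0 0 0 0.53' >/dev/null;   python3 go.py 581.1 -218.4 165 120; python3 -c "from station import manip;print(manip.get_obs()['joint_pos'])"
```

```text
t 12.58 p [ 579.46 -220.85  185.4 ] yaw 116.01 F [-0.1 -0.4 -2.3] M [0.01 0.02 0.05] w 29.47 tilt [ 3.e-04 -1.e+00 -3.e-04]
shift [ 1.48 20.4  -2.54] turn -0.0697
[-5.52980034e-01  5.58185032e-01  1.25398707e+00  4.36576817e-04
  1.32950124e+00  2.13456913e+00]
```

```bash
python3 -m creep '0.0005 0.008 -0.0015 0; 0.0015 0.016 -0.0015 0; 0.0015 0.022 -0.0015 0; 0.0015 0.022 -0.0015 0; 0.0015 0.022 -0.0015 0' >/dev/null;   python3 go.py 579.7 -219.1 163 116
python3 - <<'E'
from h import *
t=manip.snapshot("top")[:,:,::-1].copy();s=manip.snapshot("side")[:,:,::-1].copy()
cv2.imwrite("pics/h_s.png",s);cv2.imwrite("pics/h_t.png",t)
f=lambda i:np.clip(i.astype(float)*1.6,0,255).astype(np.uint8)
o=np.zeros((600,800,3),np.uint8)
o[:480,:400]=crop(f(t),355,175,405,235,8,5)
o[:480,400:]=crop(f(s),305,110,355,170,8,5)
cv2.imwrite("pics/h.png",o)
E
```

```text
t 13.00 p [ 579.89 -218.7   162.65] yaw 116.05 F [-0.5 -0.  -2.1] M [ 0.01 -0.03  0.06] w 29.03 tilt [ 1.5e-03 -1.0e+00  5.0e-04]
shift [-0.27 -0.35  0.34] turn 0.0009
```

View pics/h.png

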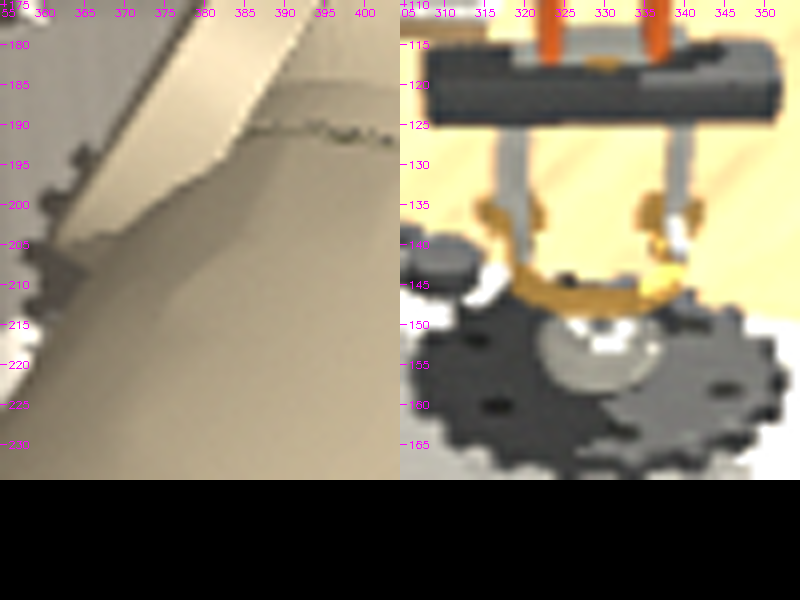

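```bash
python3 - <<'E'
from h import *
o=manip.get_obs();R=cv2.Rodrigues(o["ee_rot"])[0];p=o["ee_pos"]
print(o["ee_pos"],"shaft",proj("side",[[.5701,-.1993,.085]]), "+1mm lateral col", proj("side",[p+R[:,2]*.001])-proj("side",[p]))
for d in(1.2,2.6):
    T=lambda f,z,l=0:p+R@np.array([(f-d)/1000,0,l/1000])*[1,1,0]+[0,0,z/1000] if False else np.r_[(p+R@np.array([(f-d)/1000,0,l/1000]))[:2],p[2]+z/1000]
    print(d,"legs z+20",proj("side",[T(0,-43.4)]),"tip",proj("side",[T(0,-63.4)]),"bow bottom",proj("side",[T(45.6,-64.4)]),"bow top",proj("side",[T(45.6,-59.4)]),"xbar front low ctr",proj("side",[T(15,-31.4)]), "ends",proj("side",[T(15,-31.4,-44),T(15,-31.4,44)]))
E
```

```text
[ 0.5802205  -0.21894474  0.16356672] shaft [[330.09433537 149.60365687]] +1mm lateral col [[ 0.51705806 -0.00996526]]
1.2 legs z+20 [[329.52942588 128.31254093]] tip [[329.10180106 137.26568367]] bow bottom [[331.25516834 148.9441303 ]] bow top [[331.37274834 146.67643885]] xbar front low ctr [[330.51236991 126.30751678]] ends [[307.94264469 126.76125148]
 [353.06677822 125.86251462]]
2.6 legs z+20 [[329.46389297 127.98843475]] tip [[329.03763621 136.9349046 ]] bow bottom [[331.18580375 148.58555919]] bow top [[331.30299979 146.3195247 ]] xbar front low ctr [[330.44422936 125.97906158]] ends [[307.90246277 126.43219312]
 [352.97073649 125.53467478]]
```

Image 10: the top view is blocked by the arm. In the side view the ring's bow at (329.5,149) and the legs at 318.8 and 339.5 (mid 329.2) straddle the shaft at column 329.6, within about 0.5 mm. Now a careful descent, watching the force.

```bash
python3 -m creep '0 0.004 0.0004 0; 0 0.008 0.0004 0; 0 0.011 0.0004 0; 0 0.011 0.0004 0; 0 0.011 0.0004 0' >/dev/null;   python3 go.py; python3 -m creep '0 0.0005 0 0; 0 0.001 0 0; 0 0.0015 0 0; 0 0.0015 0 0; 0 0.0015 0 0' >/dev/null;   python3 go.py;python3 -m creep '0 0.0005 0 0; 0 0.001 0 0; 0 0.0015 0 0; 0 0.0015 0 0; 0 0.0015 0 0' >/dev/null;   python3 go.py 579.7 -219.1 148 116
```

```text
t 13.52 p [ 579.78 -219.06  152.3 ] yaw 116.03 F [ 0.7 -0.8 -2.3] M [-0.01  0.02 -0.01] w 29.40 tilt [ 5.e-04 -1.e+00 -2.e-04]
t 13.93 p [ 579.79 -219.1   150.85] yaw 116.03 F [ 0.2  0.3 -1.7] M [-0.02 -0.03  0.04] w 29.09 tilt [ 3.e-04 -1.e+00 -2.e-04]
t 14.35 p [ 579.8  -219.08  149.32] yaw 116.03 F [-0.5  0.5 -1.3] M [-0.01  0.03  0.01] w 29.11 tilt [ 4.e-04 -1.e+00 -2.e-04]
shift [0.02 1.32 0.1 ] turn 0.0006
```

```bash
for i in 1 2 3; do python3 -m creep '0 0.0005 0 0; 0 0.001 0 0; 0 0.0015 0 0; 0 0.0015 0 0; 0 0.0015 0 0' >/dev/null;   python3 go.py; done
```

```text
t 14.77 p [ 579.79 -219.06  147.79] yaw 116.04 F [ 0.2  0.5 -2.3] M [ 0.    0.02 -0.03] w 29.51 tilt [ 4.e-04 -1.e+00 -2.e-04]
t 15.18 p [ 579.76 -219.05  146.22] yaw 116.03 F [ 0.6  0.1 -1.2] M [ 0.    0.   -0.06] w 29.21 tilt [ 6.e-04 -1.e+00 -1.e-04]
t 15.60 p [ 579.75 -219.05  144.69] yaw 116.03 F [ 0.  -0.1 -1.8] M [-0.01  0.05 -0.03] w 29.23 tilt [ 6.e-04 -1.e+00 -1.e-04]
```

```bash
for i in 1 2 3; do python3 -m creep '0 0.0005 0 0; 0 0.001 0 0; 0 0.0015 0 0; 0 0.0015 0 0; 0 0.0015 0 0' >/dev/null;   python3 go.py; done
```

```text
t 16.02 p [ 579.68 -219.09  143.15] yaw 116.03 F [ 0.1 -0.  -0.8] M [-0.12  0.17  0.06] w 29.56 tilt [ 7.e-04 -1.e+00  1.e-04]
t 16.43 p [ 579.55 -219.18  141.54] yaw 116.03 F [-0.8 -2.1 -1.6] M [-0.26  0.32  0.05] w 29.19 tilt [ 8.e-04 -1.e+00  5.e-04]
t 16.85 p [ 579.53 -219.21  139.99] yaw 116.03 F [-1.7 -1.2 -2.3] M [-0.32  0.31  0.02] w 29.35 tilt [ 8.e-04 -1.e+00  6.e-04]
```

```bash
python3 -m creep '-0.0001 0 0.0003 0; -0.0002 0 0.0006 0; -0.0002 0 0.0006 0; -0.0002 0 0.0006 0; -0.0002 0 0.0006 0' >/dev/null;   python3 go.py;  python3 -m creep '0 0.0005 0 0; 0 0.001 0 0; 0 0.0015 0 0; 0 0.0015 0 0; 0 0.0015 0 0' >/dev/null;   python3 go.py
```

```text
t 17.27 p [ 579.17 -219.55  140.01] yaw 116.03 F [-0.5  0.1 -2. ] M [-0.03  0.06  0.01] w 29.31 tilt [ 8.e-04 -1.e+00  3.e-04]
t 17.68 p [ 579.15 -219.53  138.44] yaw 116.04 F [ 0.1 -0.2 -1.2] M [ 0.01  0.03 -0.01] w 29.78 tilt [ 9.e-04 -1.e+00  4.e-04]
```

```bash
for i in 1 2 3; do python3 -m creep '0 0.0005 0 0; 0 0.001 0 0; 0 0.0015 0 0; 0 0.0015 0 0; 0 0.0015 0 0' >/dev/null;   python3 go.py; done
```

```text
t 18.10 p [ 579.13 -219.49  136.9 ] yaw 116.04 F [-0.  -0.5 -1.5] M [-0.01 -0.04 -0.02] w 29.16 tilt [ 1.e-03 -1.e+00  5.e-04]
t 18.52 p [ 579.1  -219.49  135.37] yaw 116.04 F [-0.6 -0.5 -1.9] M [-0.01 -0.    0.01] w 29.32 tilt [ 1.1e-03 -1.0e+00  5.0e-04]
t 18.93 p [ 579.2  -219.59  134.21] yaw 116.03 F [-0.1  0.1  1.5] M [ 0.06  0.16 -0.01] w 29.24 tilt [ 6.e-04 -1.e+00  2.e-04]
```

```bash
for i in 1 2; do python3 -m creep '0 0.0005 0 0; 0 0.001 0 0; 0 0.0013 0 0; 0 0.0013 0 0; 0 0.0013 0 0' >/dev/null;   python3 go.py; done
```

```text
t 19.35 p [ 579.32 -219.62  133.16] yaw 116.04 F [-0.3 -0.9  4.7] M [ 0.13  0.22 -0.02] w 29.20 tilt [ 2.e-04 -1.e+00 -0.e+00]
t 19.77 p [ 579.41 -219.68  132.25] yaw 116.03 F [-1.4  0.4  5.4] M [0.21 0.42 0.04] w 29.06 tilt [-2.e-04 -1.e+00 -3.e-04]
```

```bash
for i in 1 2; do python3 -m creep '0 0.0005 0 0; 0 0.001 0 0; 0 0.0014 0 0; 0 0.0014 0 0; 0 0.0014 0 0' >/dev/null;   python3 go.py; done
```

```text
t 20.18 p [ 579.58 -219.76  131.55] yaw 116.04 F [-1.2  1.6  7.7] M [0.31 0.46 0.  ] w 29.15 tilt [-9.e-04 -1.e+00 -8.e-04]
t 20.60 p [ 579.85 -219.94  131.04] yaw 116.04 F [-1.8  1.1 10.6] M [0.37 0.41 0.07] w 29.01 tilt [-0.002  -1.     -0.0015]
```

```bash
python3 -m creep '0 0.001 0 0; 0 0.0016 0 0; 0 0.0022 0 0; 0 0.0028 0 0; 0 0.0028 0 0' 0.48 40 >/dev/null;   python3 go.py
```

```text
t 21.02 p [ 580.1  -220.68  129.05] yaw 116.04 F [-1.7 -1.5  9.2] M [-0.19  0.46  0.02] w 44.57 tilt [-0.0041 -1.     -0.0017]
```

```bash
python3 -m creep '0 0.0008 0 0; 0 0.0016 0 0; 0 0.0024 0 0; 0 0.003 0 0; 0 0.003 0 0' 0.33 40 >/dev/null;   python3 go.py
python3 - <<'E'
from h import *
s=manip.snapshot("side")[:,:,::-1].copy();cv2.imwrite("pics/i_s.png",s)
f=lambda i:np.clip(i.astype(float)*1.6,0,255).astype(np.uint8)
cv2.imwrite("pics/i.png",crop(f(s),305,115,355,175,10,5))
E
```

```text
t 21.43 p [ 580.54 -221.29  126.76] yaw 116.04 F [ 1.  -2.6  8.2] M [-0.3   0.12  0.03] w 57.26 tilt [-0.0064 -1.     -0.0025]
```

View pics/i.png

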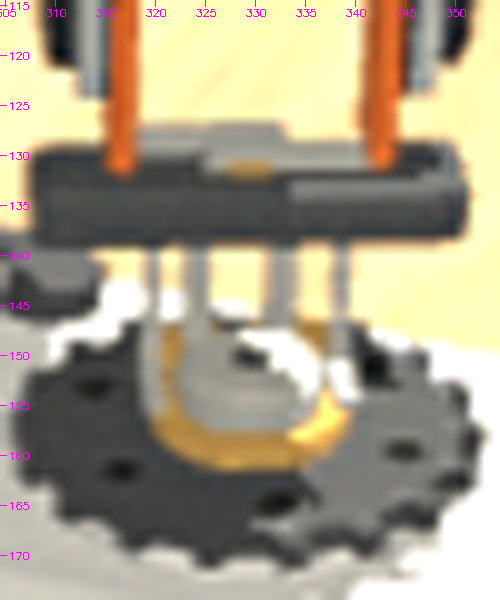

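Image 11 shows the ring drawn in closely round the shaft, with its bow at (329,160) and the legs closed. Next I'll ease back 0.8 mm to relieve the pins, then lift out slowly.

```bash
python3 -m creep '-0.0004 0 0 0; -0.0008 -0.001 0 0; -0.0008 -0.002 0 0; -0.0008 -0.003 0 0; -0.0008 -0.003 0 0' >/dev/null;   python3 go.py; python3 -m creep '0 -0.0005 0 0; 0 -0.001 0 0; 0 -0.0015 0 0; 0 -0.002 0 0; 0 -0.002 0 0' >/dev/null;   python3 go.py
```

```text
t 21.90 p [ 580.65 -221.86  129.14] yaw 116.03 F [-0.4  0.3 -0.9] M [-0.04 -0.01 -0.01] w 57.43 tilt [-0.0054 -1.     -0.002 ]
t 22.32 p [ 580.63 -221.79  131.19] yaw 116.04 F [-0.2 -0.3 -1.7] M [-0.05 -0.05 -0.  ] w 57.20 tilt [-0.0053 -1.     -0.0019]
```

```bash
for i in 1 2; do python3 -m creep '0 -0.0005 0 0; 0 -0.001 0 0; 0 -0.002 0 0; 0 -0.003 0 0; 0 -0.003 0 0' >/dev/null;   python3 go.py;done; python3 -m creep '0 -0.005 0 0; 0 -0.015 0 0; 0 -0.03 0 0; 0 -0.045 0 0; 0 -0.05 0 0' >/dev/null;   python3 go.py 580 -220 190 116
python3 - <<'E'
from h import *
s=manip.snapshot("side")[:,:,::-1].copy();cv2.imwrite("pics/j_s.png",s)
f=lambda i:np.clip(i.astype(float)*1.6,0,255).astype(np.uint8)
g=crop(f(s),307,135,357,175,10,5)
R,G,B=[s[...,i].astype(int) for i in(2,1,0)]
m=(R-B>60)&(R>90);sub=m[140:170,305:355];ys,xs=np.nonzero(sub);print(len(xs),xs.min()+305,xs.max()+305,ys.min()+140,ys.max()+140)
for y in range(140,168):print(y,''.join('#' if v else '.' for v in m[y,308:352]))
E
```

```text
t 22.73 p [ 580.71 -221.79  134.49] yaw 116.04 F [ 0.1  0.  -0.7] M [-0.05  0.   -0.02] w 57.24 tilt [-0.0056 -1.     -0.0021]
t 23.15 p [ 580.78 -221.84  137.78] yaw 116.04 F [-0.3 -0.2 -1.1] M [ 0.1  -0.03  0.05] w 57.35 tilt [-0.006  -1.     -0.0024]
t 23.57 p [ 581.33 -222.04  191.01] yaw 116.04 F [-0.2  0.8 -1.1] M [-0.02 -0.04 -0.03] w 57.46 tilt [-0.0097 -0.9999 -0.0047]
shift [2.43 0.98 0.31] turn 0.0007
343 315 354 140 160
140 .......#####################################
141 ........####################################
142 ........####################################
143 ...........#################################
144 .................########.##################
145 ......................#....#################
146 ...........................####...##########
147 ..............####......######.....#########
148 ............#####..........###........######
149 ............###.............##............##
150 ............###.............................
151 .............##.............................
152 .............##..............##.............
153 .............#...............##.............
154 .............#...............##.............
155 .............##..............###............
156 .............##.............####............
157 ..............###........######.............
158 ..............#################.............
159 ...............##############...............
160 ...................#######..................
161 ............................................
162 ............................................
163 ............................................
164 ............................................
165 ............................................
166 ............................................
167 ............................................
```

```bash
python3 - <<'E'
from h import *
y=np.radians(116);f=np.array([np.cos(y),np.sin(y),0]);l=np.array([-np.sin(y),np.cos(y),0])
for z in(.0735,.0785):
  c=np.array([.5701,-.1993,z])
  print(z,"centre",proj("side",[c]),"eyes seated",proj("side",[c-.026*f+.010*l,c-.026*f-.010*l]),"caught",proj("side",[c-.026*f+.017*l,c-.026*f-.017*l]),"bow low",proj("side",[c+.0196*f-[0,0,.005]]))
s=cv2.imread("pics/j_s.png").astype(int)
for yy in range(138,150):print(yy,' '.join("%3d"%v for v in (s[yy,312:348,2]-s[yy,312:348,0])))
E
python3 go.py 482.1 225.8 190 -21.8
```

```text
0.0735 centre [[329.84263831 154.61311872]] eyes seated [[333.52814601 148.1018461 ]
 [323.79775093 148.29558627]] caught [[336.93314363 148.03432017]
 [320.39154728 148.3636769 ]] bow low [[330.65350871 161.81744313]]
0.0785 centre [[329.95164731 152.44409615]] eyes seated [[333.64612508 145.96026572]
 [323.88538888 146.15440771]] caught [[337.06173609 145.89261078]
 [320.46856056 146.2226506 ]] bow low [[330.76680754 159.64151431]]
138  79  83  83  82  78  74  74  77  78  82  84  87  86  84  82  82  83  80  80  82  81  80  81  79  76  75  74  74  75  75  79  83  85  87  85  84
139  30  58  78  80  74  70  73  77  81  83  86  86  83  81  82  83  81  80  81  82  81  81  80  77  76  74  75  74  75  77  83  86  86  87  85  84
140   1  10  40  68  74  74  77  81  83  84  86  84  81  81  82  82  81  80  82  82  81  80  79  76  76  74  75  74  77  80  86  87  88  86  86  84
141   1   0   5  36  72  82  83  85  84  86  84  82  83  83  84  82  80  82  83  80  78  76  76  75  74  76  76  78  80  85  86  87  86  84  85  84
142   1   0   1  31  68  79  83  87  85  83  82  84  84  86  83  80  8
[... 581 characters left out ...]
  35   9   2  12  41  52  48  44  49 104 116 108  76  36  30  48  82  86  82  79  82  82
147   9  17  21  20  13   2   1  39  57  58  65  71  74  70  59  21   0  11  44  58  63  61  69 120 131  89  28   0  -3  10  58  77  81  83  85  86
148   6   8  11  10   3   0   0  39  64  67  70  70  61  42  31  20  10   6  10  17  27  30  39  67 119  85  21  -3  -2  -2  21  33  46  49  65  83
149   1   1   2   1  -1  -3  -2  25  61  69  70  50  27  19  18  19  12   4   6  15  18  16  16  30  61  62  14  -1   1   1   2   4   9   5  12  28
t 23.62 p [ 581.3  -222.04  190.81] yaw 116.04 F [0.8 0.4 0.2] M [ 0.06 -0.01 -0.04] w 57.01 tilt [-0.0098 -0.9999 -0.0048]
shift [ 445.92   -3.03 -107.49] turn 2.4058
```

The eyes read at columns 323 and 333.7, against a prediction of 323.8 and 333.5 for seated and 320.4 and 336.9 for caught. So the ring is contracted. Now returning to the stand.

```bash
python3 -m creep '0.02 0 -0.005 0; 0.05 0 -0.012 0; 0.083 0 -0.02 0; 0.116 0 -0.028 0; 0.149 0 -0.036 0' >/dev/null; python3 -m creep '0.033 0 -0.008 0; 0.066 0 -0.016 0; 0.1 0 -0.024 0; 0.133 0 -0.032 0; 0.166 0 -0.04 0' >/dev/null; python3 go.py 482.1 225.8 170 -21.8
```

```text
t 24.45 p [509.77  97.32 187.51] yaw 116.01 F [ 0.1  0.3 -1.4] M [-0.02 -0.03  0.  ] w 56.98 tilt [-0.0091 -1.     -0.0041]
shift [127.76  16.48 -31.39] turn 2.4052
```

```bash
python3 -m creep '0.03 0.003 -0.008 -0.1; 0.06 0.006 -0.016 -0.22; 0.095 0.01 -0.024 -0.34; 0.127 0.015 -0.031 -0.46; 0.127 0.015 -0.031 -0.58' >/dev/null; for i in 1 2 3 4; do python3 -m creep '0 0 0 -0.12; 0 0 0 -0.24; 0 0 0 -0.36; 0 0 0 -0.48; 0 0 0 -0.6' >/dev/null; done; python3 go.py 481 225.5 120 -21.8
```

```text
t 26.53 p [478.84 229.16 168.84] yaw -71.29 F [ 0.2  0.4 -1.8] M [ 0.09  0.04 -0.04] w 57.39 tilt [ 6.5e-03 -1.0e+00  8.0e-04]
shift [ 3.84 48.87  0.83] turn -0.8637
```

```bash
python3 -m creep '0.003 0.008 0.001 -0.12; 0.004 0.016 0.001 -0.24; 0.004 0.024 0.001 -0.36; 0.004 0.034 0.001 -0.48; 0.004 0.046 0.001 -0.6' >/dev/null; python3 -m creep '0 0 0 -0.1; 0 0 0 -0.2; 0 0 0 -0.265; 0 0 0 -0.265; 0 0 0 -0.265' >/dev/null; python3 go.py 481 225.5 92 -21.8
```

```text
t 27.37 p [481.08 225.37 122.29] yaw -21.51 F [ 0.4 -0.3 -0.9] M [ 0.04  0.03 -0.03] w 57.67 tilt [ 0.0049 -1.     -0.0044]
shift [-0.27 30.29  0.22] turn 0.0051
```

```bash
python3 -m creep '0 0.008 0 0.005; 0 0.018 0 0.005; 0 0.028 0 0.005; 0 0.03 0 0.005; 0 0.03 0 0.005' >/dev/null; python3 go.py 480.9 225.4 80 -21.8
python3 - <<'E'
from h import *
s=manip.snapshot("side")[:,:,::-1].copy();cv2.imwrite("pics/k_s.png",s)
o=np.zeros((600,800,3),np.uint8)
f=lambda i:np.clip(i.astype(float)*1.6,0,255).astype(np.uint8)
o[:600,:425]=crop(f(s),230,270,315,390,5)
o[:300,425:]=crop(f(cv2.imread("pics/j_s.png")),307,135,357,175,7.5,5)
cv2.imwrite("pics/k.png",o)
ob=manip.get_obs();R=cv2.Rodrigues(ob["ee_rot"])[0];p=ob["ee_pos"]
T=lambda x,z,l:p+R@np.array([(x-1.2)/1000,-(19.55+z)/1000,l/1000])
for nm,a in [("plateL top outer x-11,+11",(T(-11,18,28.6),T(11,18,28.6))),("plateR top outer",(T(-11,18,-28.6),T(11,18,-28.6))),("xbar back bottom L,R",(T(-9,-46,44),T(-9,-46,-44))),("xbar front top L",(T(15,-32,44),))]:print(nm,proj("side",list(a)).round(1).tolist())
E
```

```text
t 27.78 p [480.57 225.    90.99] yaw -21.82 F [ 0.3 -0.3 -1.2] M [ 0.03  0.02 -0.  ] w 57.50 tilt [ 0.0029 -1.     -0.0058]
shift [ 0.12 10.98  0.56] turn -0.0004
plateL top outer x-11,+11 [[265.7, 310.5], [253.5, 300.1]]
plateR top outer [[300.6, 285.5], [288.3, 276.2]]
xbar back bottom L,R [[257.3, 350.6], [307.5, 312.1]]
xbar front top L [[244.3, 332.0]]
```

View pics/k.png

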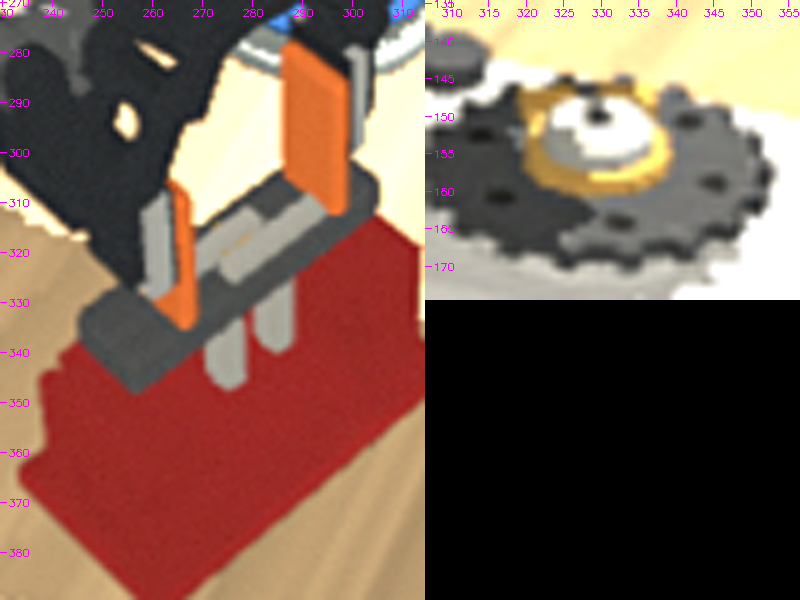

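Image 12 (last): the ring is seated round the shaft, with the collar end showing through it. The pliers are upright over the stand, apparently about 3 mm lower in the grip than before. I'll lower them by feel.

```bash
python3 -m creep '0 0.003 0.0005 0; 0 0.006 0.0005 0; 0 0.009 0.0005 0; 0 0.009 0.0005 0; 0 0.009 0.0005 0' >/dev/null; python3 go.py; for i in 1 2 3; do python3 -m creep '0 0.0005 0 0; 0 0.001 0 0; 0 0.002 0 0; 0 0.002 0 0; 0 0.002 0 0' >/dev/null; python3 go.py;done
```

```text
t 28.25 p [481.14 225.51  82.65] yaw -21.82 F [-0.1  0.  -1. ] M [-0.   -0.03  0.  ] w 57.37 tilt [ 0.0038 -1.     -0.0051]
t 28.67 p [481.16 225.5   80.63] yaw -21.82 F [ 0.2  0.  -0.8] M [ 0.03 -0.03 -0.01] w 57.53 tilt [ 0.0038 -1.     -0.0051]
t 29.08 p [481.1  225.48  78.56] yaw -21.82 F [ 0.   0.3 -0.8] M [-0.    0.03  0.02] w 57.28 tilt [ 0.0037 -1.     -0.0052]
t 29.50 p [481.06 225.48  76.48] yaw -21.81 F [ 0.2  0.8 -1.8] M [ 0.04  0.01 -0.02] w 57.29 tilt [ 0.0036 -1.     -0.0053]
```

```bash
for i in 1 2 3; do python3 -m creep '0 0.0005 0 0; 0 0.001 0 0; 0 0.0015 0 0; 0 0.0015 0 0; 0 0.0015 0 0' >/dev/null; python3 go.py;done
```

```text
t 29.92 p [481.04 225.47  74.95] yaw -21.81 F [ 0.4  0.1 -1.6] M [ 0.03 -0.03  0.01] w 57.26 tilt [ 0.0035 -1.     -0.0053]
t 30.33 p [481.05 225.43  73.43] yaw -21.82 F [-0.1 -0.7 -1.5] M [-0.   -0.04  0.02] w 57.22 tilt [ 0.0035 -1.     -0.0053]
t 30.75 p [481.02 225.45  71.91] yaw -21.81 F [-0.5 -0.3 -2. ] M [ 0.01 -0.01 -0.04] w 57.25 tilt [ 0.0034 -1.     -0.0053]
```

```bash
for i in 1 2 3; do python3 -m creep '0 0.0005 0 0; 0 0.001 0 0; 0 0.0015 0 0; 0 0.0015 0 0; 0 0.0015 0 0' >/dev/null; python3 go.py;done
```

```text
t 31.17 p [481.52 225.18  71.2 ] yaw -21.81 F [-1.6 -2.9  6.2] M [-0.35  0.24  0.06] w 57.82 tilt [ 0.0048 -1.     -0.0052]
t 31.58 p [482.06 224.97  70.69] yaw -21.80 F [-2.5 -3.6  9.6] M [-0.46  0.34  0.01] w 57.23 tilt [ 0.0063 -1.     -0.0049]
t 32.00 p [482.56 224.92  70.12] yaw -21.80 F [-3.4 -1.7  9.5] M [-0.36  0.37  0.02] w 57.57 tilt [ 0.0077 -1.     -0.0043]
```

```bash
python3 -m creep '-0.0005 -0.0003 0 0; -0.001 -0.0005 0 0; -0.001 -0.0005 0 0; -0.001 -0.0005 0 0; -0.001 -0.0005 0 0' >/dev/null; python3 go.py; python3 -m creep '0 0 0 0; 0 0 0 0; 0 0 0 0; 0 0 0 0; 0 0 0 0' 0.13 >/dev/null; python3 go.py
python3 - <<'E'
from h import *
s=manip.snapshot("side")[:,:,::-1].copy();cv2.imwrite("pics/l_s.png",s);r=cv2.imread("pics/side0.png")
def org(i):
    i=i.astype(int);return (i[...,2]>130)&(i[...,1]<i[...,2]*.6)&(i[...,0]<i[...,2]*.35)
for y in range(288,334,3):print(y,''.join('#o.'[0 if a and b else 1 if (a or b) else 2] for a,b in zip(org(r)[y,248:310],org(s)[y,248:310])))
for n,i in(("ref",r),("now",s)):
    m=org(i)[285:345,283:304];ys,xs=np.nonzero(m);print(n,"right plate",m.sum(),xs.mean()+283,ys.mean()+285,ys.min()+285,ys.max()+285)
E
```

```text
t 32.42 p [481.49 225.3   70.33] yaw -21.80 F [ 1.3 -0.  -1.4] M [0.   0.02 0.01] w 57.04 tilt [ 0.0074 -1.     -0.0046]
t 32.83 p [481.57 225.29  70.39] yaw -21.80 F [ 0.2 -0.3 -1. ] M [ 0.   -0.03 -0.03] w 74.59 tilt [ 0.0075 -1.     -0.0044]
288 ..............................................................
291 ........................................#####o................
294 ........................................oooo#####o............
297 ........................................oooooooo####..........
300 ........................................ooooooooooo#..........
303 ........................................ooooooooooo#..........
306 ........................................ooooooooooo#..........
309 .....................................oo.ooooooooooo#o.........
312 .......ooo..............................oooooooooo##..ooo.....
315 .......ooooooo............................ooooooooo#.....oooo.
318 ...........####oo.............................ooooo#.........o
321 ............oo#####..............................oo......ooooo
324 ............ooooo##....................................ooo....
327 .............oooo##...........................................
330 .............ooooo#o..........................................
333 .............ooooo#o..........................................
ref right plate 95 296.0 302.0526315789474 289 344
now right plate 317 293.5205047318612 304.8107255520505 289 321
```

The plate edges match the starting picture, so the pliers are back in their stand. Now retreating straight up.

```bash
python3 -m creep '0 -0.005 0 0; 0 -0.015 0 0; 0 -0.03 0 0; 0 -0.045 0 0; 0 -0.06 0 0' >/dev/null; python3 go.py; python3 -m creep '0 -0.03 0 0; 0 -0.06 0 0; 0 -0.08 0 0; 0 -0.1 0 0; 0 -0.1 0 0' >/dev/null; python3 go.py
python3 - <<'E'
from h import *
s=manip.snapshot("side")[:,:,::-1].copy();cv2.imwrite("pics/n_s.png",s);r=cv2.imread("pics/side0.png");t=manip.snapshot("top")[:,:,::-1].copy();cv2.imwrite("pics/n_t.png",t);r2=cv2.imread("pics/top0.png")
def org(i):
    h=cv2.cvtColor(i,cv2.COLOR_BGR2HSV);return (h[...,0]<14)&(h[...,0]>5)&(h[...,1]>190)
for n,i in(("ref",r),("now",s)):
    for x0,x1 in((250,270),(284,304)):
        m=org(i)[285:350,x0:x1];ys,xs=np.nonzero(m);print(n,x0,m.sum(),(xs.mean()+x0).round(2),(ys.mean()+285).round(2),ys.min()+285,ys.max()+285)
# bystanders: change vs the first pictures
for nm,a,b,(x0,y0,x1,y1) in [("bearing/spool side",r,s,(165,185,245,302)),("socket side",r,s,(354,212,378,246)),("dark ring side",r,s,(262,108,298,142)),("ring on shaft vs just after",cv2.imread("pics/j_s.png"),s,(305,138,355,175))]:
    d=np.abs(a.astype(int)-b)[y0:y1,x0:x1].max(-1);print(nm,"changed px",(d>40).sum(),"of",d.size)
E
```

```text
t 33.30 p [481.34 225.78 132.06] yaw -21.80 F [ 0.8 -0.7  0.3] M [-0.06 -0.02  0.04] w 74.15 tilt [ 0.0081 -1.     -0.004 ]
t 33.72 p [481.96 226.83 237.08] yaw -21.79 F [0.6 0.1 1.1] M [-0.   -0.02 -0.  ] w 74.20 tilt [ 1.470e-02 -9.999e-01  6.000e-04]
ref 250 312 261.08 328.58 312 345
ref 284 324 293.49 304.58 289 321
now 250 303 260.87 329.06 313 345
now 284 316 293.44 304.99 289 321
bearing/spool side changed px 1314 of 9360
socket side changed px 2 of 816
dark ring side changed px 467 of 1224
ring on shaft vs just after changed px 474 of 1850
```

```bash
python3 - <<'E'
from h import *
s=cv2.imread("pics/n_s.png");j=cv2.imread("pics/j_s.png");r=cv2.imread("pics/side0.png")
br=lambda i:(lambda h:(h[...,0]>12)&(h[...,0]<28)&(h[...,1]>135))(cv2.cvtColor(i,cv2.COLOR_BGR2HSV))
for y in range(144,163):print(y,''.join('.o#'[int(v)] for v in br(j)[y,312:346]*1),''.join('.#'[int(v)] for v in br(s)[y,312:346]*1))
E=lambda i,b:cv2.Canny(i,60,150)[b[1]:b[3],b[0]:b[2]].astype(np.float32)
for n,b in(("white spool",(195,188,243,236)),("bearing",(166,267,208,300)),("black ring",(262,108,298,142)),("gearbox",(276,132,375,203)),("socket",(354,212,378,246))):
    print(n,"shift px",cv2.phaseCorrelate(E(r,b),E(s,b)))
E
```

```text
144 .................................. ..................................
145 .................................. ..................................
146 .............o.....o...oo......... ...................######.........
147 .......oo.ooooo.....ooooo......... ....................#####.........
148 ........oooo...........oo......... .......................##.........
149 ........ooo..............o........ .........................#........
150 ........ooo....................... ..................................
151 .........o........................ ..................................
152 .........o........................ ..................................
153 .........o................o....... ..........................#.......
154 .........o................o....... ..........................#.......
155 .........oo..............ooo...... .........................##.......
156 .........oo.............ooo....... ........................###.......
157 .........oooo..........oooo....... .......................####.......
158 ..........oooooooooooooooo........ ...............###########........
159 ...........ooooooooooooooo........ ..............###########.........
160 ..............ooooooooo........... ...............########...........
161 .................................. ..................................
162 .................................. ..................................
white spool shift px ((-0.4535198849250577, -0.03675232269795714), 0.395643702811665)
bearing shift px ((0.5448337126061347, -0.0007310343952724452), 0.9870912725542799)
black ring shift px ((18.0, 18.0), 0.0)
gearbox shift px ((0.12997884468508403, 0.22771704399063708), 0.47080115689171687)
socket shift px ((0.13482018968303855, -0.1079467344115379), 0.9808073617793895)
```

```bash
python3 - <<'E'
from h import *
s=cv2.imread("pics/n_t.png");r=cv2.imread("pics/top0.png")
E=lambda i,b:cv2.Canny(i,60,150)[b[1]:b[3],b[0]:b[2]].astype(np.float32)
for n,b in(("black drum",(415,113,463,161)),("white ring",(264,130,308,174)),("bearing",(200,155,232,186)),("socket",(304,252,328,276))):
    print(n,cv2.phaseCorrelate(E(r,b),E(s,b)))
print(manip.get_obs()["t"]);print(manip.hand_in())
E
```

```text
black drum ((-0.028998633031960708, 0.03492735388820023), 0.9921785551640723)
white ring ((0.4888936267893804, 0.5359320791110669), 1.0104848238273902)
bearing ((0.11684585124597469, 0.16194323812953115), 0.8906213706359267)
socket ((-0.19390665698570508, 0.08587279011635474), 0.9957243669778109)
33.8167
the job is handed in; nothing more can be done
None
```

The snap ring is in the groove under the collar, the pliers are back in their stand and let go, and I handed the job in at 33.8 s. No verdict came back.

**What I did:** I gripped the pliers at 57 mm and set the pins in the eyes of the middle-sized ring on the blue rest. I squeezed to the stop and lowered the ring over the shaft, shifting about 0.6 mm sideways when it touched the collar. At the sprocket I pressed with about 12–13 N net (25 N allowed) and held that while opening, then lifted out with no pull on the ring. The fingers stayed on the handle plates throughout.

**Last checks:**
- **Ring:** the eye spacing in the picture fits the contracted ring (0.04 rad), not one caught on the collar (0.19 rad). The ring was in the same place after the retreat.
- **Pliers:** the seat was felt at the same height as at pick-up. The plates are within 0.5 px of where they started.
- **Bystanders:** the bearing, socket and drum are within about 0.5 px of their starting places.

**Checks that failed or disagreed:**
- The gripper read 29 mm at the pliers' 32 mm stop. I took this as give in the pads.
- The ring's and sprocket's height by touch (sprocket face about 70 mm) and by picture (about 74 mm) differed by about 3–4 mm. I went by touch and by the ring having closed.
- Before seating, the picture suggested the pliers sat about 3 mm lower in the grip, but contact came at the original height.
- One side-view edge check on the dark drum gave no match, probably because of the arm or its shadow. The top view showed it had not moved.

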